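Find the empty bay of an instrument mainframe by pressing its covers

TASK

One of the five identical black tilting covers on top of the instrument mainframe has an empty bay under it. Press the covers on one of their ends with the fingertips, without forcing any, to find the one that rocks, then push that cover open as far as it goes and leave it open. Leave the spool, bottle, tin and heat sink standing where they are.

Things in the scene. Friction and masses are not known exactly. Their poses are not given: they have to be found in the camera images.
- mainframe: Cream metal instrument box fixed to the bench, 189 mm deep (its x), 432 wide (its y), 110 high, turned about the vertical. Origin on the bench (z = 0) below the middle cover's middle. Top flat: five identical black covers in a row along its y, flush with the top; behind them a plain deck, x = +51 to +128 mm. Front face at x = -61 mm.
- cover_1_mid (a point): Fixed point on the mainframe's top (110 mm above the bench) at the middle of cover 1; axes as the mainframe's. cover_1 is at the mainframe's +y end, then cover_2 and so on toward -y, 82 mm apart. Each cover is a plate 100 mm (mainframe x) by 74 (y) by 5 thick, pivoted like a see-saw across its middle (pivot along the mainframe's y), with a blue spot 32 mm from the pivot at each end.
- cover_1 (a joint): Tilt of cover 1, rad: 0 = flush, positive = its front (-x) end down and +x end up, negative = the other way; rubber stops at -0.75 and +0.75. Over the empty bay a cover tips under about 2 N on a blue spot (3 N at 18 mm from the pivot), and friction keeps it at whatever tilt it is left.
- cover_2_mid (a point): Fixed point on the mainframe's top (110 mm above the bench) at the middle of cover 2; axes as the mainframe's. Each cover sits in a bay opening of 102 by 76 mm; the empty bay is clear to about 85 mm below the top. Which bay is empty differs each time and cannot be seen from outside.
- cover_2 (a joint): Tilt of cover 2, rad: 0 = flush, positive = its front (-x) end down and +x end up, negative = the other way; rubber stops at -0.75 and +0.75. Built as cover 1. Over a bay with a module (four of the five), a cover gives about 1 mm at its end, then stops hard; pressed on the middle (over the pivot), no cover moves.
- cover_3_mid (a point): Fixed point on the mainframe's top (110 mm above the bench) at the middle of cover 3; axes as the mainframe's.
- cover_3 (a joint): Tilt of cover 3, rad: 0 = flush, positive = its front (-x) end down and +x end up, negative = the other way; rubber stops at -0.75 and +0.75. Built as cover 1. A fingertip pushed straight down at a blue spot, 20 to 30 mm below the top, brings the free cover to its stop; do not stop on the rubber harder than needed.
- cover_4_mid (a point): Fixed point on the mainframe's top (110 mm above the bench) at the middle of cover 4; axes as the mainframe's.
- cover_4 (a joint): Tilt of cover 4, rad: 0 = flush, positive = its front (-x) end down and +x end up, negative = the other way; rubber stops at -0.75 and +0.75. Built as cover 1.
- cover_5_mid (a point): Fixed point on the mainframe's top (110 mm above the bench) at the middle of cover 5; axes as the mainframe's.
- cover_5 (a joint): Tilt of cover 5, rad: 0 = flush, positive = its front (-x) end down and +x end up, negative = the other way; rubber stops at -0.75 and +0.75. Built as cover 1.
- spool: Bystander: solder spool with green flanges standing on the bench beside the mainframe's -y end, 62 mm diameter, 55 mm high. Origin at the centre of its underside.
- bottle: Bystander: white plastic bottle with black cap standing on the bench beside the mainframe's +y end, 60 mm diameter, 120 mm high. Origin at the centre of its underside.
- tin: Bystander: small round flux tin standing on the mainframe's rear deck, 50 mm diameter, 22 mm high. Origin at the centre of its underside.
- heatsink: Bystander: small black finned heat sink standing on the mainframe's rear deck, 30 x 40 mm, 22 mm high. Origin at the centre of its underside.

How it is judged:
On the way, in this order (a step that is already met when the one before it is completed fails the run):
1. the cover over the empty bay tips under the fingers (at least 0.1 rad) ((((value of joint cover_1 above 0.1 rad or value of joint cover_1 below -0.1 rad) and contact force between the fingers and cover_1 above 0.3 N) or ((value of joint cover_2 above 0.1 rad or value of joint cover_2 below -0.1 rad) and contact force between the fingers and cover_2 above 0.3 N) or ((value of joint cover_3 above 0.1 rad or value of joint cover_3 below -0.1 rad) and contact force between the fingers and cover_3 above 0.3 N) or ((value of joint cover_4 above 0.1 rad or value of joint cover_4 below -0.1 rad) and contact force between the fingers and cover_4 above 0.3 N) or ((value of joint cover_5 above 0.1 rad or value of joint cover_5 below -0.1 rad) and contact force between the fingers and cover_5 above 0.3 N))), for 0.05 s.
2. that cover is pushed open (at least 0.6 of its 0.75 rad) ((((value of joint cover_1 above 0.6 rad or value of joint cover_1 below -0.6 rad) and value of joint cover_2 between -0.1 and 0.1 rad and value of joint cover_3 between -0.1 and 0.1 rad and value of joint cover_4 between -0.1 and 0.1 rad and value of joint cover_5 between -0.1 and 0.1 rad) or ((value of joint cover_2 above 0.6 rad or value of joint cover_2 below -0.6 rad) and value of joint cover_1 between -0.1 and 0.1 rad and value of joint cover_3 between -0.1 and 0.1 rad and value of joint cover_4 between -0.1 and 0.1 rad and value of joint cover_5 between -0.1 and 0.1 rad) or ((value of joint cover_3 above 0.6 rad or value of joint cover_3 below -0.6 rad) and value of joint cover_1 between -0.1 and 0.1 rad and value of joint cover_2 between -0.1 and 0.1 rad and value of joint cover_4 between -0.1 and 0.1 rad and value of joint cover_5 between -0.1 and 0.1 rad) or ((value of joint cover_4 above 0.6 rad or value of joint cover_4 below -0.6 rad) and value of joint cover_1 between -0.1 and 0.1 rad and value of joint cover_2 between -0.1 and 0.1 rad and value of joint cover_3 between -0.1 and 0.1 rad and value of joint cover_5 between -0.1 and 0.1 rad) or ((value of joint cover_5 above 0.6 rad or value of joint cover_5 below -0.6 rad) and value of joint cover_1 between -0.1 and 0.1 rad and value of joint cover_2 between -0.1 and 0.1 rad and value of joint cover_3 between -0.1 and 0.1 rad and value of joint cover_4 between -0.1 and 0.1 rad))), for 0.1 s.
At the end, for the whole second after the job is handed in: One cover stands tilted at least 0.6 rad either way (its stop is at 0.75 rad) and at rest, the other four are within 0.1 rad of flush, and the spool, bottle, tin and heat sink are upright (within 0.2 rad) and within 20 mm of where they started ((((value of joint cover_1 above 0.6 rad or value of joint cover_1 below -0.6 rad) and value of joint cover_2 between -0.1 and 0.1 rad and value of joint cover_3 between -0.1 and 0.1 rad and value of joint cover_4 between -0.1 and 0.1 rad and value of joint cover_5 between -0.1 and 0.1 rad) or ((value of joint cover_2 above 0.6 rad or value of joint cover_2 below -0.6 rad) and value of joint cover_1 between -0.1 and 0.1 rad and value of joint cover_3 between -0.1 and 0.1 rad and value of joint cover_4 between -0.1 and 0.1 rad and value of joint cover_5 between -0.1 and 0.1 rad) or ((value of joint cover_3 above 0.6 rad or value of joint cover_3 below -0.6 rad) and value of joint cover_1 between -0.1 and 0.1 rad and value of joint cover_2 between -0.1 and 0.1 rad and value of joint cover_4 between -0.1 and 0.1 rad and value of joint cover_5 between -0.1 and 0.1 rad) or ((value of joint cover_4 above 0.6 rad or value of joint cover_4 below -0.6 rad) and value of joint cover_1 between -0.1 and 0.1 rad and value of joint cover_2 between -0.1 and 0.1 rad and value of joint cover_3 between -0.1 and 0.1 rad and value of joint cover_5 between -0.1 and 0.1 rad) or ((value of joint cover_5 above 0.6 rad or value of joint cover_5 below -0.6 rad) and value of joint cover_1 between -0.1 and 0.1 rad and value of joint cover_2 between -0.1 and 0.1 rad and value of joint cover_3 between -0.1 and 0.1 rad and value of joint cover_4 between -0.1 and 0.1 rad)) and velocity of joint cover_1 between -0.05 and 0.05 rad/s and velocity of joint cover_2 between -0.05 and 0.05 rad/s and velocity of joint cover_3 between -0.05 and 0.05 rad/s and velocity of joint cover_4 between -0.05 and 0.05 rad/s and velocity of joint cover_5 between -0.05 and 0.05 rad/s and distance of each of spool, bottle, tin, heatsink from where it was at the start of the episode below 0.02 m and angle between each of spool, bottle, tin, heatsink's own z axis and vertical below 0.2 rad); the robot touches nothing.
It fails at once if a bystander is lifted, carried or pushed more than 20 mm (distance of any of spool, bottle, tin, heatsink from where it was at the start of the episode above 0.02 m).
It fails at once if a bystander is tipped over (angle between any of spool, bottle, tin, heatsink's own z axis and vertical above 0.5 rad).
It fails at once if a cover is forced with more than 80 N (contact force between any of the arm, the fingers and cover_1 above 80 N or contact force between any of the arm, the fingers and cover_2 above 80 N or contact force between any of the arm, the fingers and cover_3 above 80 N or contact force between any of the arm, the fingers and cover_4 above 80 N or contact force between any of the arm, the fingers and cover_5 above 80 N).
It also fails if it takes over 56 s, if anything falls off the work surface, if the arm or the gripper's body presses on something with over 40 N, if the wrist force passes 120 N, or if a joint passes its speed limit or range.

ROBOT

A 6-joint arm with a two-finger parallel gripper is mounted at the origin on the work surface. World frame = base frame: x ahead of the robot, y to its left, z up, the work surface at z = 0. Lengths are in m, angles in rad, forces in N, time in s.
With the tool pointing down it reaches from about 0.275 to 0.975 m from the base axis. Payload 8.4 kg.
Tool frame: the origin (TCP) lies on the centre line of the jaws, within the pads' length; the fingertips stand r.tip_reach ahead of it and the grasp point (between the pads) lies 11 mm behind it (r.tip_reach is the distance from the TCP to the fingertips, in m); x points along the fingers, y is the direction in which the jaws open and shut, and the axes are right-handed (so a half turn about x gives the same grasp; the last joint's range is limited). The gripper opens to 92 mm and grips with 3 to 60 N. Pads are 20 mm wide; open, the fingers measure 128 mm over their backs; the gripper's body (75 mm by 189 mm) begins 69 mm behind the grasp point.
Start: joints at [1.333, 0.353, 1.633, -0, 1.155, -0.002], TCP at [0.146, 0.608, 0.223] pointing down, gripper open.
Joint ranges: [-2.63, 2.63], [-0.92, 2.1], [0.06, 2.66], [-1.3, 4.44], [0, 2.69], [-3.02, 3.02]. Speed limits (rad/s): [2.22, 2.22, 2.79, 3.14, 3.14, 3.14].

INTERFACE

Orientations are given as a 3x3 rotation matrix whose columns are the frame's x, y, z axes.
In Python, from rig import r, eyes gives the robot as it stands. The module is installed in compiled form; this text tells all that it offers.
- The arm moves only by the tool apply_moves, never from a script. Its argument "commands" is one flat list of numbers, 7 for each row, row after row: the shift along the tool's x, y, z in m, then the turn, a rotation vector about the tool's x, y, z in degrees, then the finger opening in m, from 0 to 0.0919. A call has exactly 5 rows; each row shifts and turns the commanded pose from where the row before left it, along the tool's axes as they then stand; what a row does not reach is not made up. A row lasts 1/8 s, in which the tool goes at most 62.5 mm and 10.7 degrees, less where a joint would pass 70% of its speed; a pose out of reach is approached as far as the arm can. A call is refused whole if a number of a shift passes 0.0625 or a number of a turn 10.7, either way. A call with a gripper value outside its range is refused whole. The fingers move at their own pace and stop on an object; the grip force is fixed at half the most. Time passes only in rows, so rows that do not move let the fingers close, or fill a call up. It gives the time, the measured TCP pose, the force and the opening at its end, in the units of the state.
- r.state(): the state, without advancing time (a new reading comes with each control period).
- eyes.grab_frame(name): name is "scene" or "top"; returns a dict with "pixels" (480x640x3 uint8, blue, green, red), "K" (3x3 intrinsics, pixels), "extrinsics" (4x4, takes a point from world to camera coordinates). Camera axes: x right, y up, looking along -z (the intrinsics and any distortion apply to the point x, -y, -z); pixel columns grow to the right and rows downward; lengths in m; the calibration is good to about 2 mm. A picture is of the moment at which its call begins. There is no depth.
- r.close_job(): hands the job in, once; it reports no verdict.
The state is a dict: "t": time; "joint_positions": joint angles; "dq": joint speeds; "tau": joint torques, N m; "position": TCP position; "ee_rot": TCP orientation; "ft_force": force on the tool from outside, world axes, zero at the start; "moment": the same for the moment, N m; "finger_gap": finger opening in m.
Only numpy, scipy, OpenCV 4.12 (cv2) and the standard library are available. Lean on these libraries where they do the work, as an engineer would, in place of code of your own. Each camera call takes 0.05 s, during which the arm holds its last target.

## Working session

There is one attempt and no reset: what is moved stays moved. The work goes in short steps, Python scripts to look and compute and a tool call to move; the robot and the scene stay as the last step left them, time stands still between calls to the robot, and variables do not carry over. Pictures are saved under pics/ and viewed, and the job is handed in when it is done.

Besides the shell and the picture viewer there is one more tool, called after "Request:" in YAML: its name, and indented under it one key for each argument. apply_moves: Moves the arm, as the interface text tells. Its arguments: {"type":"object","properties":{"commands":{"type":"array","items":{"type":"number"}}},"required":["commands"]}

```bash
mkdir -p pics; python3 - <<'E'
from rig import r, eyes
import cv2, numpy as np
for n in ("scene","top"):
    f=eyes.grab_frame(n); cv2.imwrite(f"pics/{n}0.png",f["pixels"]); print(n,f["K"],f["extrinsics"],[k for k in f])
s=r.state(); print({k:np.round(v,4).tolist() for k,v in s.items()}, r.tip_reach)
E
```

```text
scene [[625.05363993   0.         320.6876969 ]
 [  0.         625.05363993 242.58728525]
 [  0.           0.           1.        ]] [[ 0.21576083  0.97637129 -0.01209794 -0.13077365]
 [-0.79429549  0.18270457  0.57940807  0.41714309]
 [ 0.56792776 -0.11540423  0.81494781 -1.51547158]
 [ 0.          0.          0.          1.        ]] ['pixels', 'K', 'extrinsics']
top [[487.12977006   0.         317.68014385]
 [  0.         487.12977006 248.13548668]
 [  0.           0.           1.        ]] [[ 0.01719004 -0.99981829  0.00823976  0.0109205 ]
 [ 0.99853581  0.01758957  0.05115514 -0.59530523]
 [-0.05129078  0.00734834  0.99865673 -0.90447538]
 [ 0.          0.          0.          1.        ]] ['pixels', 'K', 'extrinsics']
{'t': 0.1, 'joint_positions': [1.3326, 0.3536, 1.634, 0.0, 1.1552, -0.0024], 'dq': [0.0016, -0.0016, -0.0026, -0.0016, 0.0005, 0.0023], 'tau': [-0.0019, -59.4906, -33.4931, 0.0698, 0.0185, -0.0], 'position': [0.1459, 0.6073, 0.222], 'ee_rot': [[-0.0003, 0.2336, 0.9723], [-0.0011, 0.9723, -0.2336], [-1.0, -0.0012, -0.0]], 'ft_force': [-0.9193, 0.6943, -0.6677], 'moment': [0.0692, -0.032, 0.0327], 'finger_gap': 0.0919} 0.008
```

View pics/scene0.png

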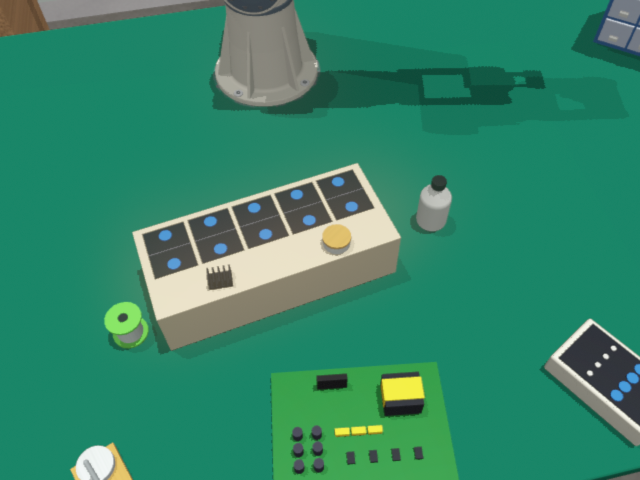

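View pics/top0.png

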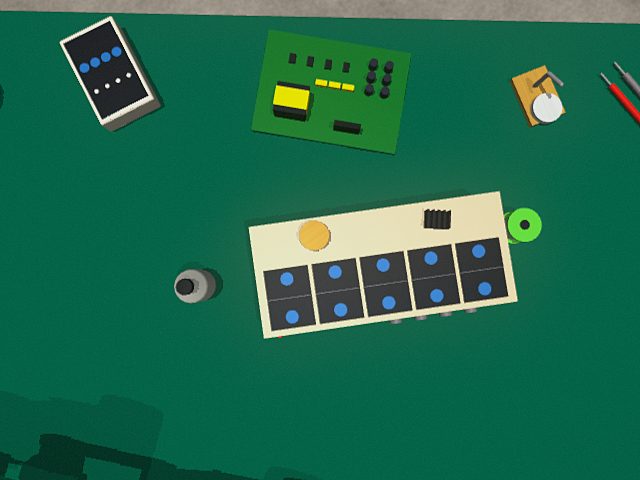

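The scene picture shows the five covers from about (170,250) to (345,195). In the top picture their spots run from (287,279)/(292,317) to (479,251)/(485,288), with the bottle at (195,286), the spool at (524,225), the tin at (314,236) and the heat sink at (437,219). Next I'll measure the spots.

```bash
cat > h.py <<'E'
from rig import r, eyes
import cv2, numpy as np
def spots(img):
    h=cv2.cvtColor(img,cv2.COLOR_BGR2HSV); m=cv2.inRange(h,(100,120,90),(120,255,255))
    n,l,st,c=cv2.connectedComponentsWithStats(m)
    return [(c[i],st[i,4]) for i in range(1,n) if st[i,4]>60]
def cast(f,uv,z):
    K=f["K"];E=f["extrinsics"];d=np.array([(uv[0]-K[0,2])/K[0,0],-(uv[1]-K[1,2])/K[1,1],-1.])
    R=E[:3,:3];o=-R.T@E[:3,3];w=R.T@d
    return o+w*(z-o[2])/w[2]
E
python3 - <<'E'
from h import *
P={}
for n,box in (("top",(255,230,515,340)),("scene",(140,170,380,280))):
    f=eyes.grab_frame(n); q=[]
    for c,a in spots(f["pixels"]):
        if box[0]<c[0]<box[2] and box[1]<c[1]<box[3]: q.append(cast(f,c,.11))
    q=np.array(q)
    # cover order: +y first
    q=q[np.argsort(-q[:,1])]; P[n]=q
    q2=q[:,:2]; mid=q2.mean(0)
    ax=np.linalg.svd(q2-mid)[2][0]; ax*=np.sign(ax[1]); yx=np.array([ax[1],-ax[0]])
    loc=np.c_[(q2-mid)@yx,(q2-mid)@ax]
    print(n,len(q),"mid",mid,"yaw",np.degrees(np.arctan2(-ax[0],ax[1])))
    o=np.argsort(-np.round(loc[:,1]/.082)*10+loc[:,0])
    for i in o: print(np.round(q[i,:2],4),np.round(loc[i]*1000,1))
s=r.state();print(s["position"],s["t"])
E
```

```text
top 10 mid [ 0.53261607 -0.09360838] yaw 9.19906707267812
[0.4746 0.0634] [-32.2 164.3]
[0.5381 0.0736] [ 32.2 164.2]
[ 0.4878 -0.0176] [-32.1  82.2]
[ 0.5512 -0.0075] [32.1 82.1]
[ 0.5009 -0.0987] [-32.1   0.1]
[ 0.5643 -0.0884] [32.1  0. ]
[ 0.514  -0.1797] [-32.1 -82. ]
[ 0.5775 -0.1696] [ 32.2 -82.2]
[ 0.5271 -0.2609] [ -32.2 -164.3]
[ 0.5906 -0.2506] [  32.1 -164.3]
scene 10 mid [ 0.53370573 -0.0943856 ] yaw 9.25347326542018
[0.4758 0.0623] [-32. 164.]
[0.539  0.0727] [ 32.1 164. ]
[ 0.4889 -0.0183] [-32.   82.3]
[ 0.5521 -0.0085] [32.  81.8]
[ 0.5023 -0.0994] [-31.8   0.1]
[ 0.5652 -0.0894] [31.9 -0.1]
[ 0.5153 -0.1805] [-32. -82.]
[ 0.5786 -0.1703] [ 32.1 -82.2]
[ 0.5285 -0.2613] [ -32.  -163.9]
[ 0.5915 -0.2512] [  31.8 -164. ]
[0.145947   0.60743545 0.2221556 ] 0.2
```

Request:
apply_moves:
  commands: [0,0,0,-7.6,0,0,0,0,0,0,-7.6,0,0,0,0,0,0,-7.5,0,0,0,0,-0.049,0.02,0,0,0,0,0,-0.049,0.02,0,0,0,0]

```text
t: 0.82
position: [0.2014, 0.5163, 0.2222]
ee_rot: [[-0.0, -0.161, 0.987], [-0.0, 0.987, 0.161], [-1.0, -0.0, -0.0]]
ft_force: [0.2, 0.4, -0.5]
finger_gap: 0.0439
```

Request:
apply_moves:
  commands: [0,-0.049,0.02,0,0,0,0,0,-0.049,0.02,0,0,0,0,0,-0.049,0.02,0,0,0,0,0,-0.049,0.02,0,0,0,0,0,-0.049,0.02,0,0,0,0]

```text
t: 1.45
position: [0.3396, 0.29, 0.2227]
ee_rot: [[0.0, -0.16, 0.987], [0.0, 0.987, 0.16], [-1.0, 0.0, 0.0]]
ft_force: [0.4, 0.5, 0.1]
finger_gap: 0.0006
```

Request:
apply_moves:
  commands: [0,-0.049,0.02,0,0,0,0,0,-0.049,0.02,0,0,0,0,0,-0.049,0.02,0,0,0,0,0,-0.049,0.02,0,0,0,0,0,-0.049,0.02,0,0,0,0]

```text
t: 2.08
position: [0.4775, 0.0639, 0.2227]
ee_rot: [[0.0, -0.16, 0.987], [0.0, 0.987, 0.16], [-1.0, 0.0, 0.0]]
ft_force: [0.8, 1.1, 0.2]
finger_gap: 0.0006
```

```bash
cat >> h.py <<'E'
M=np.array([.5331,-.094]);a=np.radians(9.22);RX=np.array([np.cos(a),np.sin(a)]);RY=np.array([-np.sin(a),np.cos(a)])
def rep():
    s=r.state();p=np.array(s["position"]);d=p[:2]-M;R=np.array(s["ee_rot"])
    print("t",round(s["t"],2),"mf",np.round([d@RX*1000,d@RY*1000],1),"tip above top mm",round((p[2]-r.tip_reach-.11)*1000,1),
     "F",np.round(s["ft_force"],1),"gap",round(s["finger_gap"],4),"yaw",round(float(np.degrees(np.arctan2(-R[0,1],R[1,1]))),2),"down",np.round(R[:,0],3))
E
python3 -c "
from h import *
rep()"
```

```text
t 2.08 mf [-29.5 164.8] tip above top mm 104.7 F [0.8 1.1 0.2] gap 0.0006 yaw 9.18 down [ 0.  0. -1.]
```

Request:
apply_moves:
  commands: [0.025,0,-0.002,0,0,0,0,0.03,0,0,0,0,0,0,0.025,0,0,0,0,0,0,0.015,0,0,0,0,0,0,0.002,0,0,0,0,0,0]

```text
t: 2.7
position: [0.4744, 0.0652, 0.1249]
ee_rot: [[-0.002, -0.16, 0.987], [-0.0, 0.987, 0.16], [-1.0, 0.0, -0.002]]
ft_force: [0.1, -0.1, -0.1]
finger_gap: 0.0005
```

Request:
apply_moves:
  commands: [0.002,0,0,0,0,0,0,0.001,0,0,0,0,0,0,0.001,0,0,0,0,0,0,0.001,0,0,0,0,0,0,0,0,0,0,0,0,0]

```text
t: 3.32
position: [0.4749, 0.0653, 0.1206]
ee_rot: [[0.0, -0.16, 0.987], [-0.0, 0.987, 0.16], [-1.0, -0.0, 0.0]]
ft_force: [0.3, 0.1, -0.6]
finger_gap: -0.0001
```

```bash
python3 -c "
from h import *
rep()"
```

```text
t 3.33 mf [-32.  166.5] tip above top mm 2.6 F [ 0.3  0.1 -0.6] gap -0.0001 yaw 9.19 down [ 0. -0. -1.]
```

Request:
apply_moves:
  commands: [0.001,0,0,0,0,0,0,0.001,0,0,0,0,0,0,0.001,0,0,0,0,0,0,0.0005,0,0,0,0,0,0,0,0,0,0,0,0,0]

```text
t: 3.95
position: [0.4748, 0.0652, 0.1171]
ee_rot: [[-0.0, -0.16, 0.987], [-0.0, 0.987, 0.16], [-1.0, -0.0, -0.0]]
ft_force: [-1.0, 1.1, 1.5]
finger_gap: 0.0005
```

Request:
apply_moves:
  commands: [0.0005,0,0,0,0,0,0,0.0005,0,0,0,0,0,0,0.0005,0,0,0,0,0,0,0,0,0,0,0,0,0,0,0,0,0,0,0,0]

```text
t: 4.58
position: [0.4748, 0.0653, 0.1155]
ee_rot: [[-0.0, -0.16, 0.987], [-0.0, 0.987, 0.16], [-1.0, -0.0, -0.0]]
ft_force: [-0.6, -0.5, 1.7]
finger_gap: 0.0003
```

Request:
apply_moves:
  commands: [0.0005,0,0,0,0,0,0,0.0005,0,0,0,0,0,0,0.0005,0,0,0,0,0,0,0,0,0,0,0,0,0,0,0,0,0,0,0,0]

```text
t: 5.2
position: [0.4749, 0.0653, 0.1141]
ee_rot: [[-0.0, -0.16, 0.987], [0.0, 0.987, 0.16], [-1.0, 0.0, -0.0]]
ft_force: [0.3, -0.2, 1.1]
finger_gap: 0.0006
```

Request:
apply_moves:
  commands: [0.001,0,0,0,0,0,0,0.001,0,0,0,0,0,0,0.001,0,0,0,0,0,0,0,0,0,0,0,0,0,0,0,0,0,0,0,0]

```text
t: 5.82
position: [0.475, 0.0653, 0.1111]
ee_rot: [[0.0, -0.16, 0.987], [0.0, 0.987, 0.16], [-1.0, -0.0, 0.0]]
ft_force: [-0.0, -0.4, 0.9]
finger_gap: 0.0003
```

```bash
python3 - <<'E'
from h import *
rep()
f=eyes.grab_frame("scene")["pixels"][130:290,280:480]
cv2.imwrite("pics/press1.png",cv2.resize(f,(750,600),interpolation=cv2.INTER_CUBIC))
E
```

```text
t 5.83 mf [-31.8 166.5] tip above top mm -6.9 F [-0.  -0.4  0.9] gap 0.0003 yaw 9.19 down [ 0.  0. -1.]
```

View pics/press1.png

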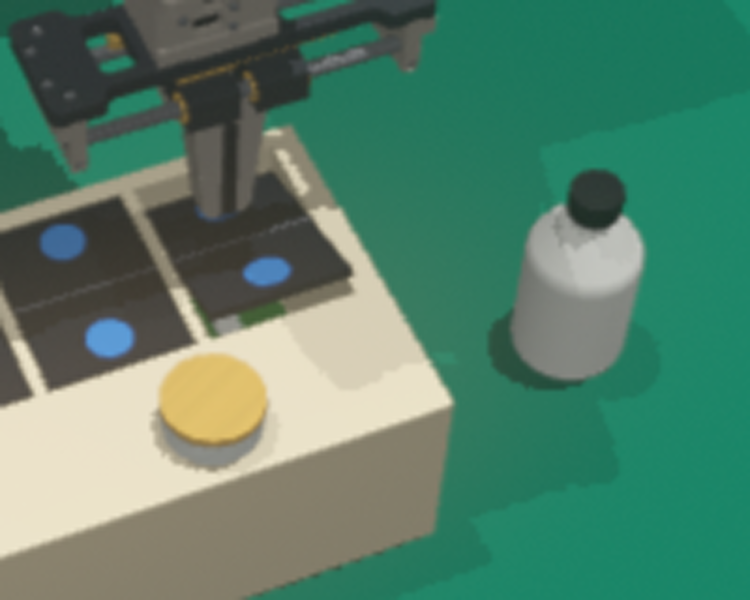

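The picture shows cover 1 rocking: its rear end is up, with its shadowed gap near (265,310). I'll push it down further.

Request:
apply_moves:
  commands: [0.002,0,0,0,0,0,0,0.002,0,0,0,0,0,0,0.002,0,0,0,0,0,0,0.002,0,0,0,0,0,0,0.001,0,0,0,0,0,0]

```text
t: 6.5
position: [0.4746, 0.0652, 0.1018]
ee_rot: [[-0.001, -0.16, 0.987], [-0.0, 0.987, 0.16], [-1.0, -0.0, -0.001]]
ft_force: [1.2, -0.1, 3.1]
finger_gap: 0.0002
```

Request:
apply_moves:
  commands: [0.001,0,0,0,0,0,0,0.001,0,0,0,0,0,0,0.001,0,0,0,0,0,0,0,0,0,0,0,0,0,0,0,0,0,0,0,0]

```text
t: 7.12
position: [0.4747, 0.0652, 0.099]
ee_rot: [[-0.0, -0.16, 0.987], [-0.0, 0.987, 0.16], [-1.0, -0.0, -0.0]]
ft_force: [-0.3, 0.9, 1.0]
finger_gap: 0.0002
```

Tip is now 19 mm down. I'll go on in small steps.

Request:
apply_moves:
  commands: [0.001,0,0,0,0,0,0,0.001,0,0,0,0,0,0,0.0005,0,0,0,0,0,0,0,0,0,0,0,0,0,0,0,0,0,0,0,0]

```text
t: 7.75
position: [0.4751, 0.0653, 0.097]
ee_rot: [[0.0, -0.16, 0.987], [0.0, 0.987, 0.16], [-1.0, -0.0, 0.001]]
ft_force: [-1.6, -0.5, 7.8]
finger_gap: 0.0007
```

Force rises to 7.8 N at 21 mm depth, which matches the stop (22·tan 0.75 ≈ 20.5 mm). I'll back straight up.

Request:
apply_moves:
  commands: [-0.002,0,0,0,0,0,0,-0.005,0,0,0,0,0,0,-0.015,0,0,0,0,0,0,-0.03,0,0,0,0,0,0,-0.04,0,0,0,0,0,0]

```text
t: 8.38
position: [0.4743, 0.0652, 0.1898]
ee_rot: [[-0.001, -0.16, 0.987], [-0.0, 0.987, 0.16], [-1.0, 0.0, -0.001]]
ft_force: [0.5, -0.4, -0.1]
finger_gap: 0.0003
```

Request:
apply_moves:
  commands: [-0.04,0,-0.02,0,0,0,0,-0.03,0,-0.04,0,0,0,0,0,0,-0.04,0,0,0,0,0,0,0,0,0,0,0,0,0,0,0,0,0,0]

```text
t: 9.0
position: [0.377, 0.0494, 0.2594]
ee_rot: [[0.002, -0.16, 0.987], [0.0, 0.987, 0.16], [-1.0, -0.0, 0.002]]
ft_force: [0.9, -0.8, -0.1]
finger_gap: 0.0005
```

```bash
python3 - <<'E'
from h import *
rep()
f=eyes.grab_frame("scene");cv2.imwrite("pics/end_s.png",f["pixels"]);T=f
for c,a in spots(f["pixels"]):
    if 140<c[0]<380 and 150<c[1]<290: print(c.round(1),a)
f=eyes.grab_frame("top");cv2.imwrite("pics/end_t.png",f["pixels"])
for c,a in spots(f["pixels"]):
    if 255<c[0]<515 and 230<c[1]<340: print(c.round(1),a)
# predicted rear spot of cover1 at tilt .6 and .75
for th in (.6,.75):
    for xs in (32,-32):
        q=M+RY*.164+RX*xs/1000*np.cos(th);p=np.r_[q,.11+xs/1000*np.sin(th)]
        for g in (T,f):
            c=g["extrinsics"]@np.r_[p,1];print(th,xs,(g["K"]@np.array([c[0],-c[1],-c[2]])/-c[2])[:2].round(1))
E
```

```text
t 9.0 mf [-131.1  166.6] tip above top mm 141.4 F [ 0.9 -0.8 -0.1] gap 0.0005 yaw 9.19 down [ 0.002  0.    -1.   ]
[296.4 193.9] 94
[253.8 207.3] 100
[308.7 219.6] 97
[209.9 220.9] 108
[265.1 233.7] 98
[164.8 235. ] 114
[220.1 248.3] 105
[173.6 263.1] 110
[478.3 250.7] 146
[430.5 257.6] 147
[382.7 264.5] 143
[334.7 271.4] 140
[286.7 285. ] 118
[484.4 288.4] 154
[436.4 295.3] 151
[388.4 302.2] 150
[340.2 309.3] 147
[291.9 311.1] 95
0.6 32 [350.4 197.1]
0.6 32 [286.8 281.7]
0.6 -32 [338.8 189.3]
0.6 -32 [292.2 311.8]
0.75 32 [349.8 194.6]
0.75 32 [286.9 283.6]
0.75 -32 [339.4 191.7]
0.75 -32 [292.1 309.9]
```

View pics/end_s.png

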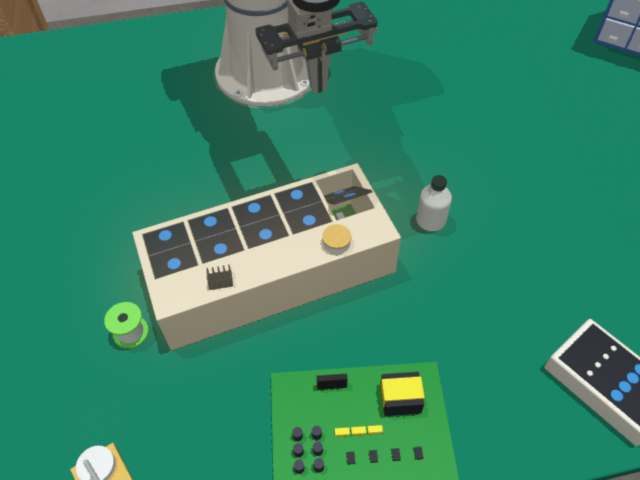

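View pics/end_t.png

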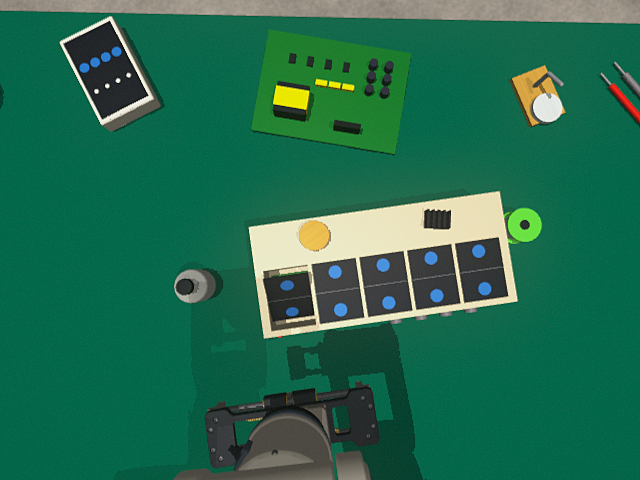

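Both pictures show cover 1 open. In the top picture its spots are at (286.7,285.0) and (291.9,311.1), 26.1 rows apart; I'd expect 26.3 at 0.75 rad and 30.1 at 0.6. The other covers and the bystanders sit at the same pixels as before.

```bash
python3 -c "
from rig import r
print(r.close_job())"
```

```text
the job is handed in; nothing more can be done
None
```

Cover 1, at the mainframe's +y end, was over the empty bay. It was the first cover I pressed, so I never touched the other four. I pushed it open to its front-end-down stop, left it open and handed the job in about 9 s into the run.

- **Finding it:** under the closed fingertips on its front blue spot, it gave about 7 mm at roughly 1–2 N. A picture then confirmed that its rear end had risen.
- **Opening it:** I pushed to 21 mm below the top, where the force rose to about 8 N, then backed straight up and clear.
- **Last checks:** the spot spacing in the top view matches a tilt of about 0.75 rad. The other covers' spots are at their original pixels, and by eye the spool, bottle, tin and heat sink have not moved. The arm is clear of everything.

No check failed. The two cameras disagreed by about 1.3 mm on the mainframe's position, which is within their stated calibration.

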